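# Punch the peg mark on a key-rack board

## Task

The key-rack board still lacks its third peg: slide it flat along the desk, without lifting it, until its pencilled circle sits under the point of the hand punch, and let go of it. Then press the punch's wooden knob down until the point bites into the wood inside the circle, and let it spring back up, leaving the board where it is. Do not press the knob before the circle is under the point, and do not shove or topple the bottle, cup, pencil box or pencil organiser.

Things in the scene. Friction and masses are not known exactly. Their poses are not given: they have to be found in the camera images.
- board: Loose flat pale wooden key-rack board, 54 mm wide (x), 200 mm long (y), 18 mm thick, lying on the desk, about 0.22 kg. Origin at the centre of its underside, z up. Two darker turned pegs, 22 mm across, standing 25 mm above its top, are fixed at y = 0 and +70 mm on its centre line; the pencilled circle is at y = -70 mm. It can be gripped across its width.
- mark (a point): Centre of the pencilled circle (24 mm across, with a pencil cross through it) on the board's top face, 18 mm above the desk. The cross-line runs over nearly the full width and down both long edges of the board.
- punch: Grey C-shaped hand punch, fixed to the desk. Origin on the desk below its point. Column 34 mm square at y = -130 mm on a foot 16 mm high, x +-55 mm, y -85 to -175 mm; arm 30 mm wide, 113 to 149 mm high, leads to a sleeve 38 mm across, 80 to 150 mm high, round the plunger. Open below the arm to +x, -x and +y; no base plate: work slides on the desk.
- punch_point (a point): Lower end of the steel plunger (rod 12 mm across, pointed): 34 mm above the desk at rest, so 16 mm above the board's top. It moves straight down with the plunger.
- knob_top (a point): Centre of the flat top of the round wooden knob (44 mm across, 20 mm thick) on the plunger, straight above the point: 195 mm above the desk at rest. Pressed from above.
- plunger (a joint): Downward travel of the sprung plunger: 0 at rest, end stop at 0.022 m; the point meets the board's top at 0.016 m. The spring resists with about 3 N at first and 6 N at 0.016 m, and brings it back up.
- bottle: Bystander: steel bottle with dark cap, 70 mm across, 212 mm high, standing to the right of the punch. Origin at the centre of its underside.
- cup: Bystander: white ceramic mug, 80 mm across, 85 mm high, standing beyond the work. Origin at the centre of its underside.
- pencil_box: Bystander: closed aluminium pencil box, 77 mm by 192 mm by 32 mm high, beyond the work. Origin at the centre of its underside, long axis y.
- organiser: Bystander: round plastic turntable organiser, 150 mm across its disc, with a cup of three pencils, about 195 mm high, to the left of the board. Origin at the centre of its underside.
Things that resemble listed ones, but are neither listed nor needed, are in the scene too. What is shaped like the punch but red is not meant.

How it is judged:
On the way, in this order (a step that is already met when the one before it is completed fails the run):
1. the pencilled circle is under the point, the board lies flat and still and has been let go, the plunger still up (horizontal distance between mark and punch_point below 0.012 m and angle between board's own z axis and vertical below 0.1 rad and linear speed of board below 0.01 m/s and contact force between the fingers and board below 0.1 N and value of joint plunger below 0.004 m), for 0.2 s.
2. the knob is pressed until the point bears on the board, inside the circle (horizontal distance between mark and punch_point below 0.012 m and value of joint plunger above 0.013 m and contact force between punch and board above 1 N), for 0.02 s.
At the end, for the whole second after the job is handed in: The punch has been pressed onto the board inside the circle and has sprung back up (within 4 mm of its rest), and the board lies flat and still on the desk, released, with the centre of its circle within 12 mm (horizontally) of the point (horizontal distance between mark and punch_point below 0.012 m and angle between board's own z axis and vertical below 0.1 rad and value of joint plunger below 0.004 m and height (world z) of board below 0.004 m and linear speed of board below 0.01 m/s); the robot touches nothing.
It fails at once if the plunger is pressed down (beyond 12 mm) while the point is not over the circle (centre more than 12 mm off) (value of joint plunger above 0.012 m and not (horizontal distance between mark and punch_point below 0.012 m)).
It fails at once if the board is lifted (underside centre over 20 mm above the desk) or tipped (over 0.35 rad) (height (world z) of board above 0.02 m or angle between board's own z axis and vertical above 0.35 rad).
It fails at once if a bystander is moved by more than 30 mm or tipped over 0.35 rad (distance of any of bottle, cup, pencil_box, organiser from where it was at the start of the episode above 0.03 m or angle between any of bottle, cup, pencil_box, organiser's own z axis and vertical above 0.35 rad).
It also fails if it takes over 51 s, if anything falls off the work surface, if the arm or the gripper's body presses on something with over 40 N, if the wrist force passes 120 N, or if a joint passes its speed limit or range.

## Robot

A 6-joint arm with a two-finger parallel gripper is mounted at the origin on the work surface. World frame = base frame: x ahead of the robot, y to its left, z up, the work surface at z = 0. Lengths are in m, angles in rad, forces in N, time in s.
With the tool pointing down it reaches from about 0.4 to 0.825 m from the base axis. Payload 7 kg.
Tool frame: the origin (TCP) lies midway between the tips of the shut fingers; the grasp point (between the pads) lies 19 mm behind it; z points along the fingers, x is the direction in which the jaws open and shut, and the axes are right-handed (so a half turn about z gives the same grasp; the last joint's range is limited). The gripper opens to 88 mm and grips with 3 to 60 N. Pads are 19 mm wide; open, the fingers measure 130 mm over their backs; the gripper's body (78 mm by 193 mm) begins 47 mm behind the grasp point.
Start: joints at [-0.898, 0.359, 0.012, 0, -1.224, -0.288], TCP at [0.253, -0.626, 0.227] pointing down, gripper open.
Joint ranges: [-3.07, 3.07], [-1.43, 2.12], [-1.02, 1.25], [-3.03, 1.67], [-3.05, -0], [-3.03, 3.03]. Speed limits (rad/s): [2.39, 2.39, 3.01, 3.14, 3.14, 3.14].

## Interface

Orientations are given as a unit quaternion [w, x, y, z].
In Python, from workcell import manip gives the robot as it stands. The module is installed in compiled form; this text tells all that it offers.
- The arm moves only by the tool drive_tool, never from a script. Its argument "steps" is a list of rows, each a list of 4 numbers: the shift along the world's x, y, z each as a share of 75 mm, from -1 to 1, then the turn about the world's z as a share of 0.5 rad, from -1 to 1. A call has exactly 5 rows; each row shifts and turns the commanded pose from where the row before left it; what a row does not reach is not made up. A row lasts 1/8 s, in which the tool goes at most 62.5 mm and 10.7 degrees, less where a joint would pass 70% of its speed; a pose out of reach is approached as far as the arm can. A call with a number of a shift or a turn outside -1 to 1 is refused whole. A call with a gripper value outside its range is refused whole. "fingers" is the opening, from 0 (shut) to 1 (fully open), set as the call begins (left out, the last holds). The fingers move at their own pace and stop on an object; the grip force is fixed at half the most. Time passes only in rows, so rows that do not move let the fingers close, or fill a call up. It gives the time, the measured TCP pose, the force and the opening at its end, in the units of the state.
- manip.read_state(): the state, without advancing time (a new reading comes with each control period).
- manip.snapshot(name): name is "scene" or "side" or "wrist"; returns a dict with "image" (384x512x3 uint8, red, green, blue), "range_z" (384x512 float32, m along the optical axis (not along the pixel's ray), 0 where there is no reading), "intrinsics" (3x3 intrinsics, pixels), "extrinsics" (4x4, takes a point from world to camera coordinates); the wrist camera has in their place "tool_from_camera" (4x4, takes a point from camera to tool coordinates, whose origin is the TCP and whose axes are the tool frame's). Camera axes: x right, y up, looking along -z (the intrinsics and any distortion apply to the point x, -y, -z); pixel columns grow to the right and rows downward; lengths in m; the calibration is good to about 2 mm. A picture is of the moment at which its call begins: read the wrist's pose just before it.
- manip.job_done(): hands the job in, once; it reports no verdict.
The state is a dict: "time_s": time; "joint_pos": joint angles; "qd": joint speeds; "joint_torque": joint torques, N m; "tcp_pos": TCP position; "ee_rot": TCP orientation; "force": force on the tool from outside, world axes, zero at the start; "ft_torque": the same for the moment, N m; "opening": opening from 0.0 (shut) to 1.0 (fully open).
Only numpy, scipy, OpenCV 4.12 (cv2) and the standard library are available. Lean on these libraries where they do the work, as an engineer would, in place of code of your own. Each camera call takes 0.05 s, during which the arm holds its last target. There are 200 camera calls.

## Working session

There is one attempt and no reset: what is moved stays moved. The work goes in short steps, Python scripts to look and compute and a tool call to move; the robot and the scene stay as the last step left them, time stands still between calls to the robot, and variables do not carry over. Pictures are saved under pics/ and viewed, about 8 in all and at most 12, crops included, and the job is handed in when it is done.

Besides the shell and the picture viewer there is one more tool, called after "Request:" in YAML: its name, and indented under it one key for each argument. drive_tool: Moves the arm, as the interface text tells. Shift numbers are shares of 75 mm and turn numbers shares of 0.5 rad, none past 1 either way. Its arguments: {"type":"object","properties":{"steps":{"type":"array","items":{"type":"array","items":{"type":"number"}}},"fingers":{"type":"number"}},"required":["steps"]}

```bash
mkdir -p pics
cat > h.py <<'E'
import numpy as np, cv2, pickle
from workcell import manip
def snap(name,fn):
    st=manip.read_state(); s=dict(manip.snapshot(name)); s['st']=st
    cv2.imwrite(f'pics/{fn}.png',s['image'][:,:,::-1]); pickle.dump(s,open(f'{fn}.pkl','wb')); return s
def load(fn): return pickle.load(open(f'{fn}.pkl','rb'))
def cam2w(s):
    if 'extrinsics' in s: return np.linalg.inv(s['extrinsics'])
    from scipy.spatial.transform import Rotation as R
    q=s['st']['ee_rot']; T=np.eye(4); T[:3,:3]=R.from_quat([q[1],q[2],q[3],q[0]]).as_matrix(); T[:3,3]=s['st']['tcp_pos']
    return T@s['tool_from_camera']
def ray(s,u,v):
    k=s['intrinsics']; d=np.array([(u-k[0,2])/k[0,0],-(v-k[1,2])/k[1,1],-1]); T=cam2w(s); return T[:3,3],T[:3,:3]@d
def onz(s,u,v,z):
    o,d=ray(s,u,v); return (o+d*(z-o[2])/d[2]).round(4)
def dep(s,u,v):
    o,d=ray(s,u,v); r=s['range_z'][int(v),int(u)]; return (o+d*r).round(4)
E
python3 - <<'E'
from h import *
a=snap('scene','scene0');b=snap('side','side0');snap('wrist','wrist0')
for s in(a,b): print(s['intrinsics'],cam2w(s).round(3), s.keys())
im=np.vstack([a['image'],b['image']])[:,:,::-1]
cv2.imwrite('pics/both.png',np.hstack([a['image'],b['image']])[:,:,::-1])
print(manip.read_state())
E
```

```text
[[356.88625656   0.         257.65154557]
 [  0.         356.88625656 193.33442871]
 [  0.           0.           1.        ]] [[ 0.721 -0.43   0.544  1.213]
 [ 0.693  0.469 -0.548 -0.646]
 [-0.02   0.772  0.636  0.891]
 [ 0.     0.     0.     1.   ]] dict_keys(['image', 'range_z', 'intrinsics', 'extrinsics', 'st'])
[[420.28573859   0.         254.4529265 ]
 [  0.         420.28573859 191.23173411]
 [  0.           0.           1.        ]] [[ 0.598 -0.669  0.441  1.183]
 [ 0.801  0.498 -0.332 -0.474]
 [ 0.002  0.552  0.834  1.316]
 [ 0.     0.     0.     1.   ]] dict_keys(['image', 'range_z', 'intrinsics', 'extrinsics', 'st'])
{'time_s': 0.15, 'joint_pos': array([-8.97903575e-01,  3.59196318e-01,  1.12730191e-02, -2.91110614e-04,
       -1.22411507e+00, -2.88109926e-01]), 'qd': array([-0.00069123, -0.00147139,  0.0023691 ,  0.00141833, -0.00134453,
       -0.00062197]), 'joint_torque': array([-1.69933592e-03, -5.83275104e+01,  2.93288004e+01,  7.00126782e+00,
        8.70722404e-03, -1.15498287e-04]), 'tcp_pos': array([ 0.2532136 , -0.6252942 ,  0.22584979]), 'ee_rot': array([-5.51293509e-04,  5.58897905e-01,  8.29236231e-01,  3.16980028e-04]), 'force': array([-2.080605  ,  0.28580448, -0.09922681]), 'ft_torque': array([-0.02091931,  0.01865768,  0.04010919]), 'opening': 1.0000864717707805}
```

View pics/scene0.png

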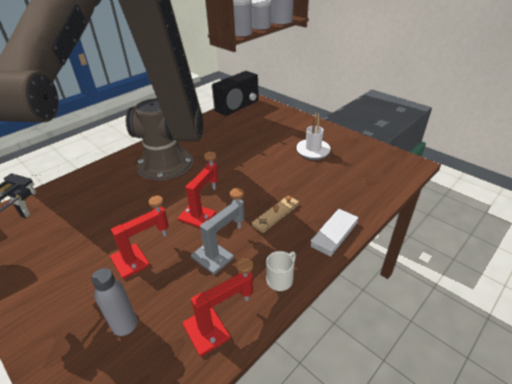

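View pics/side0.png

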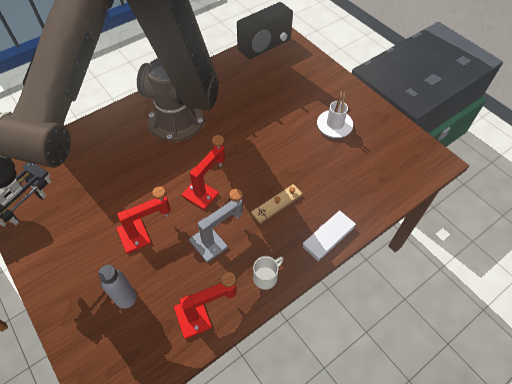

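The scene and side views show the grey punch at side (215,235) with its knob at (236,196). The board is at (277,203), with the circle at the end nearer the punch (262,213). Red decoys stand all around. Next, an enlarged crop.

Run:
```python
from h import *
b=load('side0')
c=b['image'][150:270,170:330,::-1]
cv2.imwrite('pics/c1.png',cv2.resize(c,None,fx=5,fy=5,interpolation=cv2.INTER_CUBIC))
for n,l in {'side0':[(262,213),(277,203),(293,190),(236,195),(229,282),(159,192),(218,142),(266,272),(112,272),(335,125),(330,234)],'scene0':[(237,194),(246,268),(280,258),(156,202),(210,157)]}.items():
  s=load(n)
  for p in l: print(n,p,dep(s,*p))
```

```text
side0 (262, 213) [0.5879 0.0074 0.02  ]
side0 (277, 203) [0.5878 0.0758 0.022 ]
side0 (293, 190) [0.5871 0.1499 0.0398]
side0 (236, 195) [ 0.5646 -0.0827  0.1924]
side0 (229, 282) [ 0.7915 -0.2676  0.196 ]
side0 (159, 192) [ 0.411  -0.2745  0.1968]
side0 (218, 142) [ 0.3513 -0.0075  0.1968]
side0 (266, 272) [ 0.7693 -0.1138  0.0043]
side0 (112, 272) [ 0.5786 -0.5157  0.2137]
side0 (335, 125) [0.4509 0.4813 0.0513]
side0 (330, 234) [0.7984 0.1413 0.0285]
scene0 (237, 194) [ 0.573  -0.0915  0.1948]
scene0 (246, 268) [ 0.7957 -0.2728  0.1948]
scene0 (280, 258) [ 0.7618 -0.1035  0.0583]
scene0 (156, 202) [ 0.4203 -0.2823  0.1946]
scene0 (210, 157) [ 0.3545 -0.0147  0.1947]
```

View pics/c1.png

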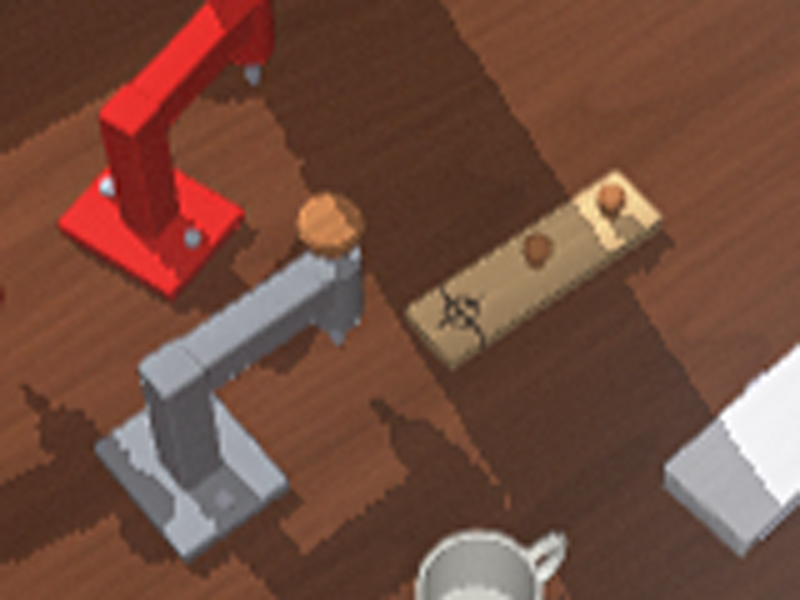

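The crop shows the knob's centre at crop (330,222), the circle at (460,312) and the pegs at (538,250) and (611,198). Board corners on the top face are about (408,312), (450,357), (617,172) and (660,212).

Run:
```python
from h import *
s=load('side0')
for n,u,v,z in [('knob',330,222,.195),('circ',460,312,.018),('peg0 base',538,264,.018),('peg0top',538,242,.043),('peg70top',612,192,.043),('c1',408,312,.018),('c2',450,360,.018),('c3',617,172,.018),('c4',660,212,.018),('foot',95,447,.016),('foot',185,547,.016),('foot',288,483,.016),('armroot',142,368,.149),('armroot2',205,385,.149)]:
  print(n,onz(s,170+u/5-.4,150+v/5-.4,z))
# depth-based
from scipy.ndimage import label
for nm in('side0','scene0'):
  s=load(nm);k=s['intrinsics'];H,W=s['range_z'].shape
  u,v=np.meshgrid(np.arange(W),np.arange(H));r=s['range_z'];T=cam2w(s)
  P=np.stack([(u-k[0,2])/k[0,0]*r,-(v-k[1,2])/k[1,1]*r,-r],-1)@T[:3,:3].T+T[:3,3]
  def rect(lo,hi,x0,x1,y0,y1):
    m=(P[...,2]>lo)&(P[...,2]<hi)&(P[...,0]>x0)&(P[...,0]<x1)&(P[...,1]>y0)&(P[...,1]<y1)&(r>0)
    return P[m]
  for t,a in {'knob':(.188,.202,.5,.64,-.15,-.02),'board':(.012,.024,.53,.65,-.05,.22),'foot':(.010,.022,.48,.68,-.35,-.1),'arm':(.14,.156,.5,.64,-.3,-.11)}.items():
    q=rect(*a); R=cv2.minAreaRect(q[:,:2].astype(np.float32)*1000); print(nm,t,len(q),q.mean(0).round(4),np.round(R[0],1),np.round(R[1],1),R[2])
```

```text
knob [ 0.5621 -0.0824  0.195 ]
circ [0.5828 0.0096 0.018 ]
peg0 base [0.5844 0.0797 0.018 ]
peg0top [0.5813 0.0807 0.043 ]
peg70top [0.5797 0.151  0.043 ]
c1 [ 0.5605 -0.0204  0.018 ]
c2 [ 0.6099 -0.02    0.018 ]
c3 [0.5561 0.1778 0.018 ]
c4 [0.6028 0.1804 0.018 ]
foot [ 0.5174 -0.2572  0.016 ]
foot [ 0.6172 -0.2484  0.016 ]
foot [ 0.6195 -0.166   0.016 ]
armroot [ 0.5557 -0.2259  0.149 ]
armroot2 [ 0.5898 -0.2006  0.149 ]
side0 knob 126 [ 0.5635 -0.0833  0.1946] [562.3 -82. ] [42.6 39. ] 83.8947982788086
side0 board 637 [0.5853 0.0713 0.018 ] [583.2  78.6] [ 57.3 202.4] 0.8512887358665466
side0 foot 531 [ 0.58   -0.2179  0.0161] [ 569.2 -248.7] [111.4 166.7] 1.7116326093673706
side0 arm 342 [ 0.5682 -0.1722  0.1489] [ 567.7 -169.5] [ 35.8 118.7] 1.1128860712051392
scene0 knob 111 [ 0.5655 -0.0869  0.1932] [563.8 -85. ] [40.5 41.1] 46.75375747680664
scene0 board 534 [0.5882 0.0642 0.0171] [585.6  75.2] [ 56.4 201.6] 1.092271327972412
scene0 foot 544 [ 0.5821 -0.2229  0.0151] [ 569.6 -216. ] [112.6  90.5] 4.546751976013184
scene0 arm 329 [ 0.5701 -0.1762  0.1474] [ 567.  -171.4] [ 33.5 120.5] 3.2811291217803955
```

Request:
drive_tool:
  steps:
    - [0,0,0.7,0]
    - [0,0,0.7,0]
    - [0.293,0.657,0,0.161]
    - [0.293,0.657,0,0.161]
    - [0.293,0.657,0,0.161]
  fingers: 1

```text
time_s: 0.78
tcp_pos: [0.3195, -0.4763, 0.3312]
ee_rot: [-0.0, 0.454, 0.891, 0.0]
force: [0.3, -0.8, 0.5]
opening: 1.001
```

Request:
drive_tool:
  steps:
    - [0.293,0.657,0,0.161]
    - [0.293,0.657,0,0.161]
    - [0.293,0.657,0,0.161]
    - [0.293,0.657,0,0.161]
    - [0.293,0.657,0,0.161]

```text
time_s: 1.4
tcp_pos: [0.4294, -0.2297, 0.3316]
ee_rot: [0.0, 0.266, 0.964, 0.0]
force: [-0.0, 0.1, 0.7]
opening: 1.001
```

Request:
drive_tool:
  steps:
    - [0.293,0.657,0,0.161]
    - [0.293,0.657,0,0.161]
    - [0.293,0.657,0,0.161]
    - [0.293,0.657,0,0.161]
    - [0.293,0.657,0,0.161]

```text
time_s: 2.02
tcp_pos: [0.5393, 0.0167, 0.3316]
ee_rot: [0.0, 0.068, 0.998, 0.0]
force: [0.8, 0.4, 1.1]
opening: 0.999
```

Request:
drive_tool:
  steps:
    - [0.293,0.657,0,0.161]
    - [0.293,0.657,0,0.161]
    - [0,0,0,0]
    - [0,0,0,0]
    - [0,0,0,0]

```text
time_s: 2.65
tcp_pos: [0.5826, 0.1126, 0.3319]
ee_rot: [0.0, -0.01, 1.0, 0.0]
force: [0.5, -0.3, 0.4]
opening: 1.0
```

Run:
```python
from h import *
s=snap('wrist','w1'); st=s['st'];print(st['time_s'],st['tcp_pos'],st['ee_rot'],st['joint_pos'])
print(s['tool_from_camera'].round(3))
q=st['ee_rot'];a,b=q[1],q[2];print('xang',np.degrees(np.arctan2(2*a*b,a*a-b*b)))
```

```text
2.65 [0.58264936 0.11259152 0.33188307] [ 1.51055859e-04 -1.01735496e-02  9.99948235e-01  4.96449843e-05] [ 5.20044822e-01  1.75475906e-01 -6.90982689e-04  6.17481300e-05
 -1.39431729e+00 -4.99708203e-01]
[[ 1.    -0.001  0.    -0.001]
 [-0.001 -0.953 -0.302 -0.083]
 [ 0.001  0.302 -0.953 -0.159]
 [ 0.     0.     0.     1.   ]]
xang -178.83417695912402
```

View pics/w1.png

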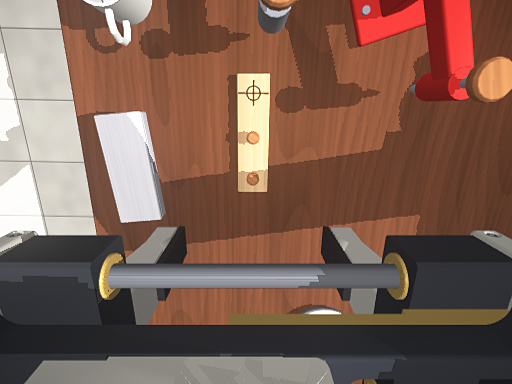

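The wrist view shows the circle at (253,93), the pegs at (253,137) and (252,179), and the board's x edges at 237 and 270. The grey punch's knob is at the top edge (275,5). The wrist camera sits on the punch side, so I'll grip near the board's far end.

Run:
```python
from h import *
s=load('w1')
for n,u,v,z in [('circ',253,93,.018),('peg0t',253,137,.043),('peg70t',252.5,179,.043),('c',237,73,.018),('c',269.5,73,.018),('c',237.5,191.5,.018),('c',267.5,191.5,.018)]: print(n,onz(s,u,v,z))
```

```text
circ [0.5864 0.0088 0.018 ]
peg0t [0.5849 0.0771 0.043 ]
peg70t [0.5843 0.1477 0.043 ]
c [ 0.6127 -0.0208  0.018 ]
c [ 0.5605 -0.0219  0.018 ]
c [0.6112 0.1785 0.018 ]
c [0.5564 0.1773 0.018 ]
```

Request:
drive_tool:
  steps:
    - [0.01,0.3,-0.3,0]
    - [0,0.29,-0.6,0]
    - [0,0,-0.8,0]
    - [0,0,-0.8,0]
    - [0,0,0,0]

```text
time_s: 3.32
tcp_pos: [0.5809, 0.1555, 0.1404]
ee_rot: [-0.004, -0.01, 1.0, -0.002]
force: [0.3, 0.5, 0.1]
opening: 1.0
```

Request:
drive_tool:
  steps:
    - [0,0,-0.7,0]
    - [0,0,-0.7,0]
    - [0,0,-0.3,0]
    - [0,0,0,0]
    - [0,0,0,0]

```text
time_s: 3.95
tcp_pos: [0.5858, 0.1585, 0.0195]
ee_rot: [0.002, -0.011, 1.0, 0.001]
force: [-0.7, -0.4, 1.1]
opening: 1.0
```

Now lower to about 5 mm, then close.

Request:
drive_tool:
  steps:
    - [0,0,-0.1,0]
    - [0,0,-0.06,0]
    - [0,0,0,0]
    - [0,0,0,0]
    - [0,0,0,0]

```text
time_s: 4.58
tcp_pos: [0.5838, 0.1578, 0.0047]
ee_rot: [0.0, -0.011, 1.0, -0.0]
force: [-0.8, 0.4, 0.3]
opening: 1.001
```

Request:
drive_tool:
  steps:
    - [0,0,0,0]
    - [0,0,0,0]
    - [0,0,0,0]
    - [0,0,0,0]
    - [0,0,0,0]
  fingers: 0

```text
time_s: 5.2
tcp_pos: [0.5837, 0.1577, 0.0045]
ee_rot: [-0.0, -0.011, 1.0, -0.0]
force: [0.4, -0.8, 0.5]
opening: 0.611
```

Request:
drive_tool:
  steps:
    - [-0.06,-0.25,0,0]
    - [-0.07,-0.3,0,0]
    - [-0.08,-0.3,0,0]
    - [-0.07,-0.25,0,0]
    - [0,0,0,0]

```text
time_s: 5.82
tcp_pos: [0.5618, 0.073, 0.0046]
ee_rot: [-0.0, -0.01, 1.0, -0.0]
force: [-0.1, -0.2, -0.7]
opening: 0.61
```

Run:
```python
from h import *
a=snap('wrist','w2');b=snap('side','s2');c=snap('scene','sc2');print(a['st']['tcp_pos'],a['st']['force'],a['st']['opening'])
r=lambda i:cv2.resize(i,(400,300),interpolation=cv2.INTER_CUBIC)
cv2.imwrite('pics/m2.png',np.vstack([np.hstack([r(b['image'][165:240,200:300]),r(c['image'][170:245,190:290])]),np.hstack([r(a['image'][0:192,128:384]),r(a['image'])])])[:,:,::-1])
```

```text
[0.56179077 0.07298523 0.00460294] [-0.05903391 -0.16820134 -0.714067  ] 0.6100561806977497
```

View pics/m2.png

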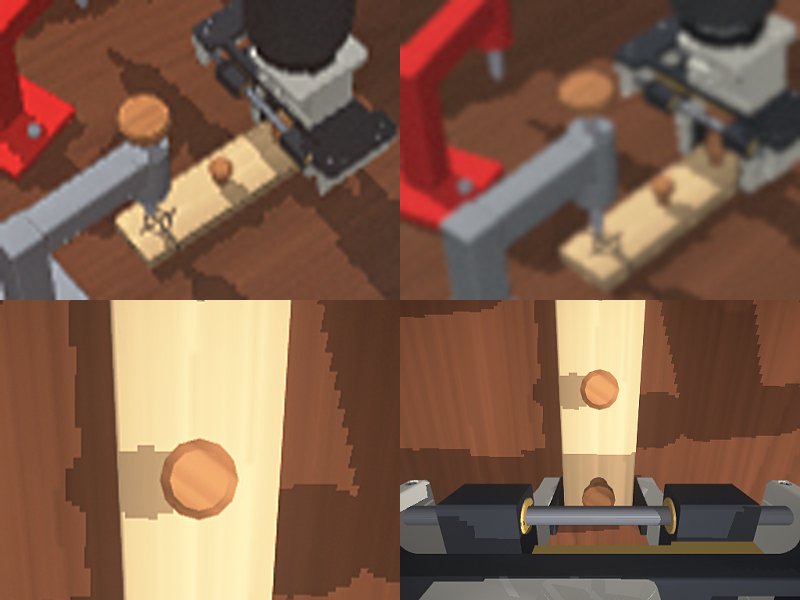

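The side and scene panels show the circle almost under the point. A larger crop will give the remaining offset.

Run:
```python
from h import *
b=load('s2')['image'][200:232,225:257];c=load('sc2')['image'][212:244,225:257]
r=lambda i:cv2.resize(i,(400,400),interpolation=cv2.INTER_NEAREST)
cv2.imwrite('pics/m3.png',np.hstack([r(b),r(c)])[:,:,::-1])
```

```text
(no output)
```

View pics/m3.png

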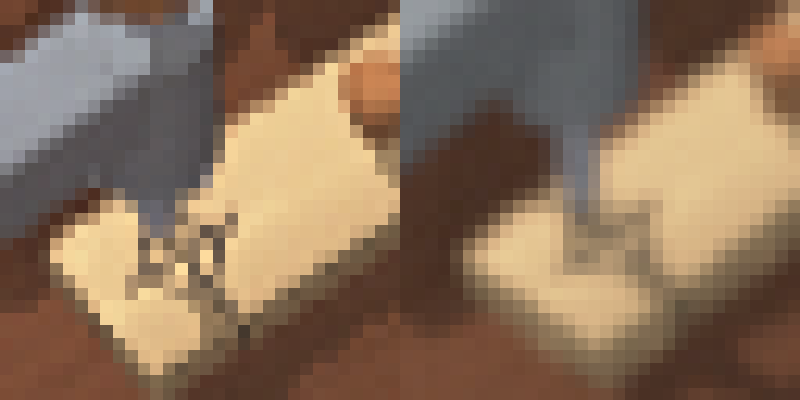

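The side crop shows the tip at (157,230) and the circle centre at (185,252). The scene crop shows the tip at (580,205) and the circle at (612,240).

Run:
```python
from h import *
for n,t,c in (('s2',(237.1,217.9),(239.3,219.7)),('sc2',(238.9,227.9),(241.5,230.7))):
  s=load(n);a=onz(s,*t,.034);b=onz(s,*c,.018);print(n,a,b,a-b)
# knob centroid fit both
for nm in('s2','sc2'):
  s=load(nm);k=s['intrinsics'];r=s['range_z'];u,v=np.meshgrid(np.arange(512),np.arange(384));T=cam2w(s)
  P=np.stack([(u-k[0,2])/k[0,0]*r,-(v-k[1,2])/k[1,1]*r,-r],-1)@T[:3,:3].T+T[:3,3]
  m=(abs(P[...,2]-.195)<.005)&(abs(P[...,0]-.563)<.05)&(abs(P[...,1]+.083)<.05)&(r>0)
  print(nm,m.sum(),cv2.minEnclosingCircle(P[m][:,:2].astype(np.float32)*1000))
```

```text
s2 [ 0.5579 -0.08    0.034 ] [ 0.5607 -0.073   0.018 ] [-0.0028 -0.007   0.016 ]
sc2 [ 0.5606 -0.0833  0.034 ] [ 0.5646 -0.0761  0.018 ] [-0.004  -0.0072  0.016 ]
s2 117 ((562.656005859375, -82.23428344726562), 22.006330490112305)
sc2 105 ((563.3875122070312, -86.04711151123047), 22.708309173583984)
```

Request:
drive_tool:
  steps:
    - [-0.01,-0.03,0,0]
    - [-0.01,-0.035,0,0]
    - [-0.01,-0.03,0,0]
    - [0,0,0,0]
    - [0,0,0,0]

```text
time_s: 6.6
tcp_pos: [0.5605, 0.0681, 0.0046]
ee_rot: [-0.0, -0.011, 1.0, -0.0]
force: [-0.1, 0.5, -0.8]
opening: 0.611
```

Request:
drive_tool:
  steps:
    - [0,0,0,0]
    - [0,0,0,0]
    - [0,0,0,0]
    - [0,0,0,0]
    - [0,0,0,0]
  fingers: 1

```text
time_s: 7.22
tcp_pos: [0.5605, 0.0681, 0.0045]
ee_rot: [-0.0, -0.011, 1.0, -0.0]
force: [0.2, -0.1, 0.8]
opening: 0.997
```

Request:
drive_tool:
  steps:
    - [0,0,0.3,0]
    - [0,0,0.6,0]
    - [0,0,0.8,0]
    - [0,0,0.8,0]
    - [0,0,0.7,0]

```text
time_s: 7.85
tcp_pos: [0.5604, 0.068, 0.2472]
ee_rot: [0.001, -0.011, 1.0, 0.0]
force: [1.3, -0.2, -1.3]
opening: 0.999
```

Request:
drive_tool:
  steps:
    - [0,0,0.2,0]
    - [0,0,0,0]
    - [0,0,0,0]
    - [0,0,0,0]
    - [0,0,0,0]
  fingers: 0

```text
time_s: 8.48
tcp_pos: [0.5602, 0.068, 0.2584]
ee_rot: [-0.001, -0.011, 1.0, -0.0]
force: [-0.8, 0.4, -0.4]
opening: 0.491
```

Run:
```python
from h import *
a=snap('wrist','w3');s=snap('side','s3');t=snap('scene','sc3');print(a['st']['tcp_pos'],a['st']['opening'])
b=s['image'][200:232,225:257];c=t['image'][212:244,225:257]
r=lambda i:cv2.resize(i,(400,400),interpolation=cv2.INTER_NEAREST)
cv2.imwrite('pics/m4.png',np.hstack([r(b),r(c)])[:,:,::-1])
```

```text
[0.56018251 0.0679963  0.25844726] 0.4906852478232333
```

View pics/m4.png

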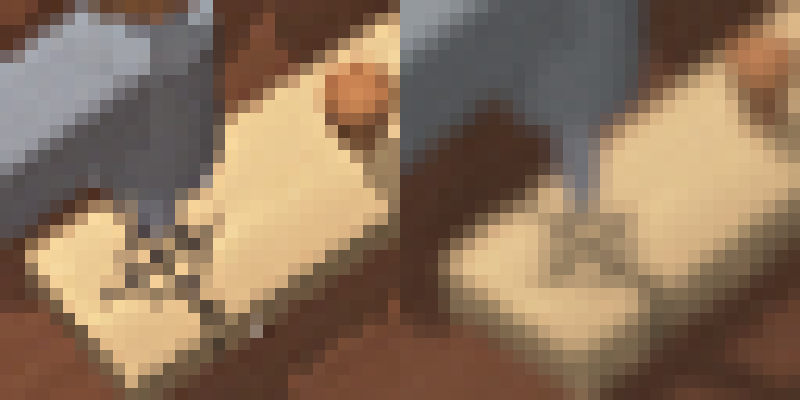

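View pics/w3.png

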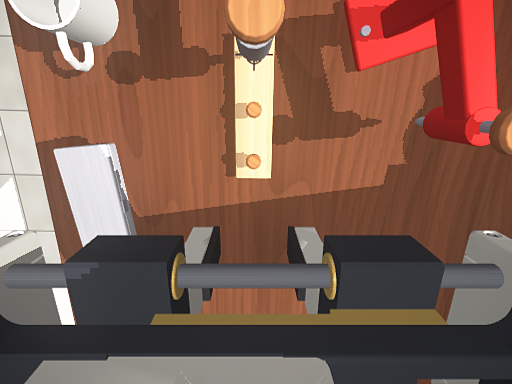

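In the side crop the cross centre is about (162,258) and the tip (157,232). In the scene crop they are (588,245) and (580,208). The wrist view shows the pegs at (254,109) and (253,161), the circle's cross-line at v≈56, and the knob at about (256,11).

Run:
```python
from h import *
for n,t,c in (('s3',(157,232),(162,258)),('sc3',(580,208),(588,245))):
  s=load(n);o=np.array([224.5,199.5]) if n=='s3' else np.array([224.5,211.5])
  x0=0 if n=='s3' else 400
  t=np.array([t[0]-x0,t[1]])/12.5+o;c=np.array([c[0]-x0,c[1]])/12.5+o
  a=onz(s,*t,.034);b=onz(s,*c,.018);print(n,a,b,a-b)
s=load('w3')
for n,u,v,z in [('knob',256,11,.195),('crossline',256,56,.018),('peg0',254,109,.043),('peg70',253.3,161,.043)]:print(n,onz(s,u,v,z))
```

```text
s3 [ 0.5583 -0.0804  0.034 ] [ 0.5583 -0.0793  0.018 ] [ 0.     -0.0011  0.016 ]
sc3 [ 0.5614 -0.0841  0.034 ] [ 0.5611 -0.082   0.018 ] [ 0.0003 -0.0021  0.016 ]
knob [ 0.5622 -0.0795  0.195 ]
crossline [ 0.5603 -0.0792  0.018 ]
peg0 [ 0.5615 -0.0119  0.043 ]
peg70 [0.5609 0.0576 0.043 ]
```

The circle is within about 2 mm of the point. Now move over the knob with the fingers shut.

Request:
drive_tool:
  steps:
    - [0.03,-0.5,0,0]
    - [0,-0.6,0,0]
    - [0,-0.6,0,0]
    - [0,-0.3,0,0]
    - [0,0,0,0]
  fingers: 0

```text
time_s: 9.25
tcp_pos: [0.5625, -0.0833, 0.2594]
ee_rot: [-0.0, -0.01, 1.0, -0.0]
force: [-0.4, -0.1, 0.6]
opening: 0.008
```

Request:
drive_tool:
  steps:
    - [0,0,-0.3,0]
    - [0,0,-0.3,0]
    - [0,0,-0.1,0]
    - [0,0,0,0]
    - [0,0,0,0]

```text
time_s: 9.88
tcp_pos: [0.5633, -0.0816, 0.208]
ee_rot: [0.001, -0.011, 1.0, -0.0]
force: [-0.2, 0.3, 0.5]
opening: 0.001
```

Request:
drive_tool:
  steps:
    - [0,0,-0.08,0]
    - [0,0,-0.08,0]
    - [0,0,-0.08,0]
    - [0,0,-0.08,0]
    - [0,0,0,0]

```text
time_s: 10.5
tcp_pos: [0.5629, -0.0819, 0.1829]
ee_rot: [0.0, -0.011, 1.0, -0.0]
force: [-1.1, 1.9, 5.1]
opening: 0.006
```

Request:
drive_tool:
  steps:
    - [0,0,-0.02,0]
    - [0,0,-0.02,0]
    - [0,0,0,0]
    - [0,0,0,0]
    - [0,0,0,0]

```text
time_s: 11.12
tcp_pos: [0.5629, -0.0818, 0.1805]
ee_rot: [0.0, -0.011, 1.0, 0.0]
force: [-1.4, 0.9, 5.2]
opening: 0.003
```

Request:
drive_tool:
  steps:
    - [0,0,-0.02,0]
    - [0,0,-0.01,0]
    - [0,0,0,0]
    - [0,0,0,0]
    - [0,0,0,0]

```text
time_s: 11.75
tcp_pos: [0.5629, -0.0819, 0.179]
ee_rot: [0.0, -0.011, 1.0, -0.0]
force: [-4.1, 2.1, 10.5]
opening: 0.005
```

Request:
drive_tool:
  steps:
    - [0,0,-0.02,0]
    - [0,0,0,0]
    - [0,0,0,0]
    - [0,0,0,0]
    - [0,0,0,0]

```text
time_s: 12.38
tcp_pos: [0.563, -0.0819, 0.1786]
ee_rot: [0.001, -0.011, 1.0, -0.0]
force: [-7.2, 4.1, 18.3]
opening: 0.005
```

The force rose from 5 N (spring alone) to 18 N while the tool moved less than 2 mm, so the point is bearing on the board. Now release.

Request:
drive_tool:
  steps:
    - [0,0,0.06,0]
    - [0,0,0.1,0]
    - [0,0,0.2,0]
    - [0,0,0.5,0]
    - [0,0,0.5,0]

```text
time_s: 13.0
tcp_pos: [0.5622, -0.082, 0.2794]
ee_rot: [-0.001, -0.011, 1.0, -0.0]
force: [0.5, 0.2, 0.1]
opening: 0.007
```

Request:
drive_tool:
  steps:
    - [0,0.6,0.2,0]
    - [0,0.7,0,0]
    - [0,0.7,0,0]
    - [0,0,0,0]
    - [0,0,0,0]

```text
time_s: 13.62
tcp_pos: [0.5625, 0.0682, 0.2934]
ee_rot: [-0.0, -0.011, 1.0, -0.0]
force: [0.5, 1.3, -0.5]
opening: 0.003
```

Run:
```python
from h import *
a=snap('wrist','w4');s=snap('side','s4');t=snap('scene','sc4');print(a['st']['tcp_pos'],a['st']['force'])
r=lambda i:cv2.resize(i,(400,400),interpolation=cv2.INTER_NEAREST)
w=cv2.resize(a['image'],(267,200))
cv2.imwrite('pics/m5.png',np.hstack([r(s['image'][200:232,225:257]),r(t['image'][212:244,225:257])])[:,:,::-1])
print('diff vs before press',[float(np.abs(load(p)['image'][y:y+32,225:257].astype(int)-load(q)['image'][y:y+32,225:257]).mean()) for p,q,y in(('s3','s4',200),('sc3','sc4',212))])
for s,p in((s,(236,195)),(t,(237,194))): print('knob',dep(s,*p))
```

```text
[0.56248875 0.06815371 0.2933505 ] [ 0.46878316  1.25009462 -0.52066033]
diff vs before press [1.2203776041666667, 1.0009765625]
knob [ 0.566  -0.0836  0.1949]
knob [ 0.5723 -0.0909  0.1941]
```

View pics/m5.png

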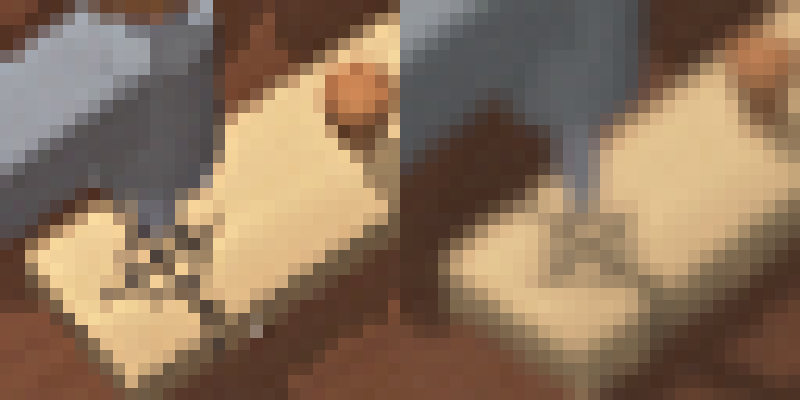

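The crops match the ones taken before the press. The board has not moved, the point is up, and the knob is back at about 0.195 m. Handing in.

```bash
python3 -c "
from workcell import manip; print(manip.job_done())"
```

```text
the job is handed in; nothing more can be done
None
```

I slid the board flat until its circle was under the grey punch's point, let go of it and lifted clear. I then pressed the knob with the shut fingers, let it spring back, and handed the job in at about 14 s. `job_done` reports no verdict, so the result below rests on my own checks.

- **Circle position:** both fixed cameras put the circle 1–2 mm from the point before the press. The pictures after the press show the board unmoved.
- **Press:** the force on the tool rose from 5 N to 18 N over the last 2 mm, with the plunger about 16 mm down. I took this as the point bearing on the board; the bite itself was not seen directly.
- **Spring-back:** the knob read 0.194–0.195 m high afterwards, so it is back at rest. The arm ended clear of everything.
- **Disagreements:** the cameras' absolute positions differed by 3–4 mm in y, which is more than the stated 2 mm calibration. The offset between circle and point agreed to about 1 mm.
- **Not checked:** I did not measure the bottle, cup, pencil box or organiser again afterwards. No unexpected force showed at the end of any move.

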